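# Tare a glass mixing dish on the beam scale

## Robot

A 7-joint arm with a two-finger parallel gripper is mounted at the origin on the work surface. World frame = base frame: x ahead of the robot, y to its left, z up, the work surface at z = 0. Lengths are in m, angles in rad, forces in N, time in s.
With the tool pointing down it reaches from about 0.4 to 0.875 m from the base axis. Payload 19.3 kg.
Tool frame: the origin (TCP) lies at the very end of the fingers, on their centre line; the grasp point (between the pads) lies 19 mm behind it (manip.hold_point_z is the distance from the TCP to the grasp point, in m); z points along the fingers, y is the line along which they close (so a half turn about z gives the same grasp; the last joint's range is limited). The gripper opens to 85 mm and grips with 20 to 120 N. Pads are 22 mm wide; open, the fingers measure 114 mm over their backs; the gripper's body (76 mm by 85 mm) begins 54 mm behind the grasp point. The pads swing forward as they close: fully open they stand 13 mm farther back than shut.
Start: joints at [-1.226, 0.521, -0.036, 1.599, 0.021, 1.021, -0.113], TCP at [0.252, 0.572, 0.231] pointing down, gripper open.
Joint ranges: [-2.91, 2.91], [-0.3, 2.13], [-1.5, 1.42], [0.17, 2.43], [-1.26, 4.41], [0.16, 1.93], [-2.52, 2.52]. Speed limits (rad/s): [1.89, 1.89, 2.39, 2.39, 3.01, 3.01, 3.01].

## Interface

Orientations are given as a unit quaternion [x, y, z, w].
In Python, from station import readout, eyes, job_done, manip gives the robot as it stands. The module is installed in compiled form; this text tells all that it offers.
- The arm moves only by the shell command python3 -m pendant 'ROWS' [FORCE]. ROWS is JSON, a list of rows, each a list of 3 entries, a list of its own where there are three numbers: the turn, a rotation vector about the tool's x, y, z in rad, then the shift along the tool's x, y, z in mm, then the finger opening in mm, from 0 to 85.4. A call has 1 to 8 rows; each row shifts and turns the commanded pose from where the row before left it, along the tool's axes as they then stand; what a row does not reach is not made up. A row lasts 1/10 s, in which the tool goes at most 50 mm and 8.59 degrees, less where a joint would pass 70% of its speed; a pose out of reach is approached as far as the arm can. A call is refused whole if a number of a shift passes 50 or a number of a turn 0.15, either way. A call with a gripper value outside its range is refused whole. The fingers move at their own pace and stop on an object; FORCE is the grip in N (left out, the last holds). Time passes only in rows, so rows that do not move let the fingers close. It gives the time, the measured TCP pose, the force, the opening and the grip force at its end, in the units of the state.
- readout.get_obs(): the state, without advancing time (a new reading comes with each control period).
- eyes.read_camera(name): name is "scene" or "top"; returns the picture (480x640x3 uint8, red, green, blue); there is no depth.
- eyes.camera_params(name): a dict with "K" (3x3 intrinsics, pixels), "R" (3x3) and "t" (3): a world point X has camera coordinates R X + t. Camera axes: x right, y down, z forward; pixel columns grow to the right and rows downward; lengths in m; the calibration is good to about 2 mm. A picture is of the moment at which its call begins. camera_params takes no time and is no camera call.
- job_done(): hands the job in; it is judged then, once.
The state is a dict: "t": time; "qpos": joint angles; "qvel": joint speeds; "effort": joint torques, N m; "eef_pos": TCP position; "tcp_rot": TCP orientation; "wrist_force": force on the tool from outside, world axes, zero at the start; "ft_torque": the same for the moment, N m; "opening": finger opening in m; "grasp_force": force on a finger pad.
Only numpy, scipy, OpenCV 4.12 (cv2) and the standard library are available. Lean on these libraries where they do the work, as an engineer would, in place of code of your own. Each camera call takes 0.05 s, during which the arm holds its last target. There are 200 camera calls.

## Task

The empty glass mixing dish is standing on the pan of the kitchen beam scale: weigh it by sliding the brass poise out along the notched beam until, with the poise let go, the pointer comes to rest in the red centre band of the index plate. Leave the dish standing on the pan and everything else on the worktop where it is.

Things in the scene. Friction and masses are not known exactly. Their poses are not given: they have to be found in the camera images.
- scale: cream cast-metal beam scale, fixed, 445 mm long. Origin on the worktop under the beam's fulcrum; z up, +y along the scale to the pan, -y along the beam to the index plate. Housing under the pan 125 mm wide, 80 mm high, y = -22 to 122 mm; foot under the beam 60 mm wide, 26 mm high. Fulcrum 95 mm up. Beam 6 mm thick, 20 mm deep, centred on the fulcrum's height when level, ending at y = -265 mm.
- beam (a joint): tilt in rad: 0 level (pointer centred), positive pointer up (dish too heavy for the poise: slide it outwards), negative pointer down (slide it back). Stops at -0.07 and +0.07. Turns freely; within 15 mm of the balance point it rests at about 0.0047 rad per mm of poise error, beyond that on a stop. Settles in about 2 s; true only while poise and beam are untouched.
- poise (a joint): travel of the poise along the beam in m, growing towards the pointer: 0 at the inner end (centre 100 mm from the fulcrum), 0.15 at the outer end (250 mm). Fine notches and a drag of about 1.5 N keep it where it is left. The heavier the dish, the farther out it balances; the dish's weight differs each time.
- poise_grip (a point): centre of the thumb grip of the brass poise, an upright block astride the beam: 24 mm along it, 30 mm across, 85 mm high. The point is on the block's axis, 16 mm below its top, 26 mm above the beam's top edge. Free space on both sides and above: pinch it across or along the beam from above. It rises and falls with the beam by up to 17 mm.
- pointer_tip (a point): tip of the yellow pointer (3 mm high) on the outer end of the beam, 286 mm from the fulcrum; it moves 20 mm up and down from level.
- mark (a point): middle of the red centre band (10 mm high, on both faces of the white index plate), at the plate's edge beside the pointer's tip, 95 mm above the worktop. Axes as the scale's; it lies at the scale's y = -289 mm. The plate is 5 mm thick, 30 mm wide; its top is 131 mm up.
- pan_axis (a point): centre of the top of the round steel pan (130 mm across) when the beam is level: 128.5 mm up, at the scale's y = +50 mm; fixed on the scale. The pan's edge reaches the scale's y = -15 mm.
- dish: clear glass dish standing on the pan, 114 mm across the rim, 48 mm high, 0.3 to 0.8 kg. Origin at the centre of its underside, z up.
- palette: round aluminium paint palette, 172 mm across, 10 mm high, with a ring of shallow wells. Bystander; origin at the centre of its underside.
- stapler: green plastic stapler, 128 mm long, 36 mm wide, about 58 mm high. Bystander; origin at the centre of its underside.
- hoop: wooden embroidery hoop lying flat, 148 mm across, 10 mm high, with a brass screw. Bystander; origin at the centre of its underside.
- punch: white plastic two-hole paper punch, 95 by 108 mm, about 58 mm high. Bystander; origin at the centre of its underside.
- paint_blue_jar: small jar of blue paint, 47 mm across, 58 mm high. Bystander; origin at the centre of its underside.
- paint_ochre_jar: small jar of ochre paint, 47 mm across, 58 mm high. Bystander; origin at the centre of its underside.
Things that resemble listed ones, but are neither listed nor needed, are in the scene too. What is shaped like the dish but black or purple is not meant.

How it is judged:
At the end, for the whole second after the job is handed in: The pointer's tip rests within 5 mm of the middle of the red centre band (inside the band) and the beam is still (under 0.05 rad/s), the poise let go; the dish stands upright on the pan, within 30 mm of its centre (z of pointer_tip in the frame of mark between -0.005 and 0.005 m and velocity of joint beam between -0.05 and 0.05 rad/s and horizontal distance between dish and pan_axis below 0.03 m and angle between dish's own z axis and vertical below 0.1 rad and z of dish in the frame of pan_axis between -0.008 and 0.008 m); the robot touches nothing.
It fails at once if the dish is pushed about on the pan, off it, or tipped (horizontal distance between dish and pan_axis above 0.04 m or angle between dish's own z axis and vertical above 0.3 rad).
It fails at once if another thing on the worktop is moved by more than 25 mm (distance of any of palette, stapler, hoop, punch, paint_blue_jar, paint_ochre_jar from where it was at the start of the episode above 0.025 m).
It also fails if it takes over 51 s, if anything falls off the work surface, if the arm or the gripper's body presses on something with over 40 N, if the wrist force passes 120 N, or if a joint passes its speed limit or range.

## Working session

There is one attempt and no reset: what is moved stays moved. The work goes in short steps, Python scripts to look and compute and a shell command to move; the robot and the scene stay as the last step left them, time stands still between calls to the robot, and variables do not carry over. Pictures are saved under pics/ and viewed, at most 10 in all, crops included, and the job is handed in when it is done.

```bash
mkdir -p pics; python3 - <<'E'
from station import readout, eyes, manip
import cv2,numpy as np
o=readout.get_obs();print(o['t'],o['eef_pos'],o['tcp_rot'],o['opening'],manip.hold_point_z)
for n in('scene','top'):
    im=eyes.read_camera(n);cv2.imwrite(f'pics/{n}0.png',im[:,:,::-1])
    p=eyes.camera_params(n);print(n,np.round(p['K'],1).tolist(),np.round(-p['R'].T@p['t'],3),np.round(p['R'],3).tolist())
E
```

```text
0.0 [0.25180118 0.57166559 0.23071533] [ 2.05943744e-01  9.78563662e-01 -5.73480223e-04 -7.27518673e-05] 0.08533274335941543 0.0187
scene [[450.3, 0.0, 323.2], [0.0, 450.3, 241.4], [0.0, 0.0, 1.0]] [1.026 0.228 0.879] [[-0.397, 0.918, 0.003], [0.769, 0.334, -0.546], [-0.502, -0.215, -0.838]]
top [[506.4, 0.0, 319.0], [0.0, 506.4, 250.1], [0.0, 0.0, 1.0]] [0.41  0.048 1.122] [[-0.01, -1.0, -0.004], [-0.987, 0.01, -0.159], [0.159, 0.002, -0.987]]
```

View pics/scene0.png

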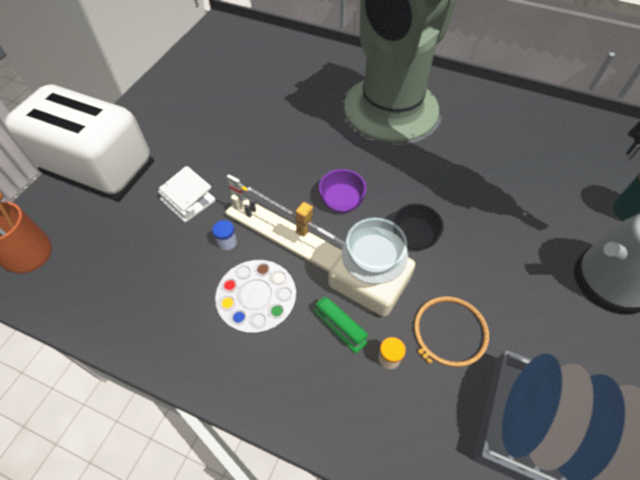

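View pics/top0.png

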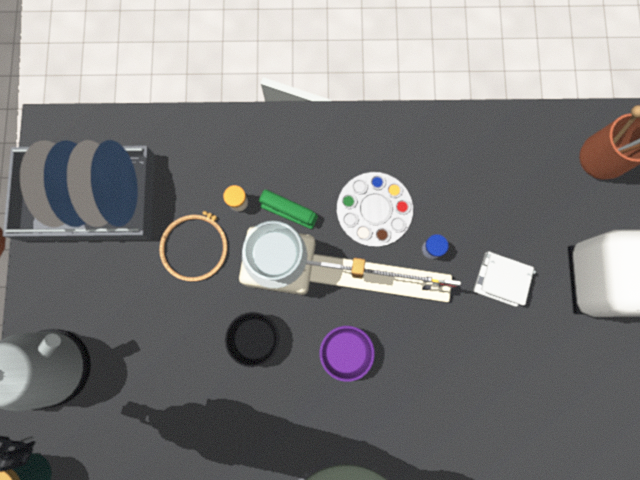

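Top view: the brass poise is at (358,267), the beam runs to the index plate near (458,283), and the clear dish is at (276,252). In the scene view the poise is at (304,218), the plate at (236,184) and the dish at (376,248). Things that could be taken for the poise are the ochre jar (235,198 top) and the hoop's brass screw (209,216). Lookalikes of the dish are the black one (251,339) and the purple one (347,353). I'm choosing the brass block astride the beam and checking it in a crop.

```bash
cat > h.py <<'E'
import cv2,numpy as np
from station import eyes,readout
P={n:eyes.camera_params(n) for n in('scene','top')}
def ray(n,u,v):
    p=P[n];d=p['R'].T@np.linalg.solve(p['K'],[u,v,1.]);return -p['R'].T@p['t'],d
def onz(n,u,v,z):
    c,d=ray(n,u,v);return c+d*(z-c[2])/d[2]
def tri(a,b):
    c1,d1=ray('scene',*a);c2,d2=ray('top',*b)
    s=np.linalg.lstsq(np.c_[d1,-d2],c2-c1,rcond=None)[0]
    x,y=c1+s[0]*d1,c2+s[1]*d2;return (x+y)/2,np.linalg.norm(x-y)
def proj(n,X):
    p=P[n];q=p['K']@(p['R']@np.asarray(X)+p['t']);return q[:2]/q[2]
E
python3 - <<'E'
from h import *
a=cv2.imread('pics/scene0.png');b=cv2.imread('pics/top0.png')
A=cv2.resize(a[165:275,215:345],None,fx=4.5,fy=4.5,interpolation=2)[:500]
ca=cv2.resize(a[170:270,220:340],(480,400),interpolation=2);cb=cv2.resize(b[235:310,340:480],(750,402),interpolation=2)
ca=cv2.resize(a[170:245,220:340],(480,300),interpolation=2);cb=cv2.resize(b[245:300,345:465],(655,300),interpolation=2)
out=np.zeros((600,660,3),np.uint8);out[:300,:480]=ca;out[300:,:655]=cb;cv2.imwrite('pics/crop0.png',out)
for n,im,(x0,x1,y0,y1) in(('scene',a,(290,320,195,245)),('top',b,(345,375,250,285))):
    h=cv2.cvtColor(im,cv2.COLOR_BGR2HSV);m=cv2.inRange(h,(10,120,60),(28,255,255));k=np.zeros_like(m);k[y0:y1,x0:x1]=m[y0:y1,x0:x1]
    ys,xs=np.nonzero(k);print(n,xs.min(),xs.max(),ys.min(),ys.max(),xs.mean(),ys.mean(),len(xs))
    m2=cv2.inRange(h,(10,120,175),(28,255,255));k2=k&m2;ys,xs=np.nonzero(k2);print(' bright',xs.mean(),ys.mean(),len(xs),xs.min(),xs.max(),ys.min(),ys.max())
E
```

```text
scene 296 312 202 234 303.48870056497174 216.46610169491527 354
 bright 303.9933774834437 208.80794701986756 151 296 312 202 216
top 352 364 258 276 357.8556701030928 267.1340206185567 194
 bright 358.0060606060606 265.8060606060606 165 352 364 258 273
```

View pics/crop0.png

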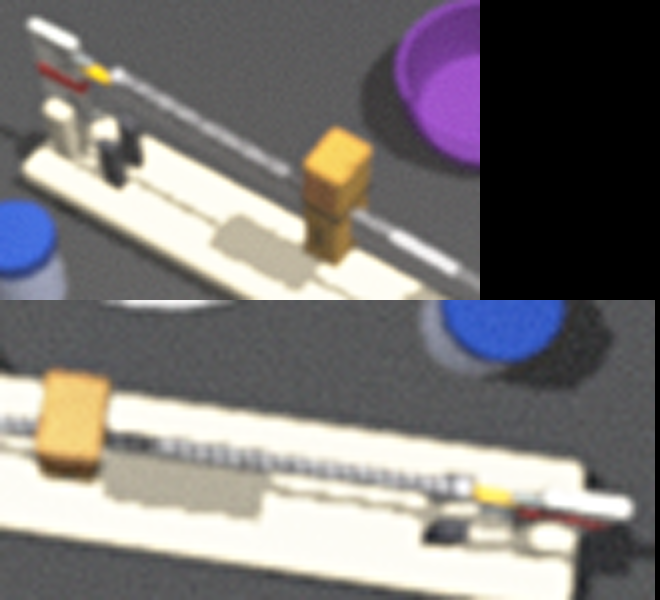

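The crop shows the brass block with its top face at scene (304.3,208.8) and top (358.3,265.6). The yellow pointer tip is at scene (242,187) and top (438.8,280.9), just above the red band's right end at (242,191.7), so the pointer is up.

```bash
python3 - <<'E'
from h import *
from scipy.spatial.transform import Rotation as Rn
T,e=tri((304.2,208.8),(358.3,265.6));print('poise top',T,e)
tip,e=tri((242,187),(438.8,280.9));print('tip',tip,e)
b=cv2.imread('pics/top0.png')
# pan/dish centre: dish top rim circle in top view
g=cv2.inRange(cv2.cvtColor(b,cv2.COLOR_BGR2HSV),(70,15,120),(110,120,255));k=np.zeros_like(g);k[210:300,230:320]=g[210:300,230:320]
c=max(cv2.findContours(k,0,2)[0],key=cv2.contourArea);el=cv2.fitEllipse(c);print(el)
D=onz('top',*el[0],.1285+.048);print('dish',D)
d=(tip-D)[:2];L=np.linalg.norm(d);print('L should .336',L, 'yaw of beam',np.degrees(np.arctan2(d[1],d[0])))
u=d/L;f=tip[:2]-u*.286;print('fulcrum',f,'poise dist',(T[:2]-f)@u,'off',np.cross(u,T[:2]-f))
o=readout.get_obs();R=Rn.from_quat(o['tcp_rot']).as_matrix();print(np.round(R,3).tolist(),o['eef_pos'])
E
```

```text
poise top [ 0.5348073  -0.0249457   0.15338066] 0.000737361352129803
tip [ 0.50777164 -0.18849628  0.1138089 ] 0.0008554642079774229
((273.22998046875, 250.3769073486328), (52.99872589111328, 55.01634979248047), 173.8905792236328)
dish [0.5626314 0.1366013 0.1765   ]
L should .336 0.3296938420395502 yaw of beam -99.57834532275564
fulcrum [0.55536092 0.09351659] poise dist 0.12023085403996696 off -0.000555423854475566
[[-0.915, 0.403, -0.0], [0.403, 0.915, -0.001], [-0.0, -0.001, -1.0]] [0.25177692 0.57173417 0.23080297]<stdin>:11: DeprecationWarning: Arrays of 2-dimensional vectors are deprecated. Use arrays of 3-dimensional vectors instead. (deprecated in NumPy 2.0)
```

```bash
python3 -m pendant '[[[0,0,0.147],[-32,-24,0],70],[[0,0,0.147],[-35,-19,0],70],[[0,0,0.147],[-38,-14,0],70],[[0,0,0.147],[-39,-8,0],70],[[0,0,0.147],[-40,-2,0],70],[[0,0,0.147],[-40,4,0],70],[[0,0,0.147],[-39,10,0],70],[[0,0,0.147],[-37,15,0],70]]' 30
cat > go.py <<'E'
import sys
from h import *
from scipy.spatial.transform import Rotation as Rn
o=readout.get_obs();R=Rn.from_quat(o['tcp_rot'])
t=np.array([float(v) for v in sys.argv[1:4]])
y=np.array([0.986,-0.166,0]);G=Rn.from_matrix(np.c_[np.cross(y,[0,0,-1]),y,[0,0,-1]])
print('t',o['t'],'pos',np.round(o['eef_pos'],4),'turn',np.round((R.inv()*G).as_rotvec(),3),'shift now-tool',np.round(R.inv().apply(t-o['eef_pos'])*1e3,1),'shift target-tool',np.round(G.inv().apply(t-o['eef_pos'])*1e3,1),'F',np.round(o['wrist_force'],1),'open',o['opening'])
E
python3 go.py 0.535 -0.025 0.215
```

```text
t: 0.9
eef_pos: [0.4103, 0.2915, 0.2313]
tcp_rot: [0.716, 0.698, -0.0, -0.0]
wrist_force: [0.6, 0.4, -0.4]
opening: 0.0698
grasp_force: 0.0
t 0.9 pos [0.4103 0.2915 0.2313] turn [-0.     0.     0.141] shift now-tool [-313.1  132.9   16.2] shift target-tool [-291.4  175.5   16.3] F [ 0.6  0.4 -0.4] open 0.06982420254138215
```

```bash
python3 -m pendant '[[[0,0,0.141],[-38,20,0],70],[[0,0,0],[-36,22,0],70],[[0,0,0],[-36,22,0],70],[[0,0,0],[-36,22,0],70],[[0,0,0],[-36,22,0],70],[[0,0,0],[-36,22,0],70],[[0,0,0],[-36,22,0],70],[[0,0,0],[-36,22,0],70]]'
python3 go.py 0.535 -0.025 0.127; python3 - <<'E'
from h import *
a=eyes.read_camera('scene')[:,:,::-1];b=eyes.read_camera('top')[:,:,::-1]
out=np.zeros((600,660,3),np.uint8);out[:300,:480]=cv2.resize(a[170:245,220:340],(480,300));out[300:,:655]=cv2.resize(b[245:300,300:420],(655,300));cv2.imwrite('pics/crop1.png',out)
E
```

```text
t: 1.7
eef_pos: [0.5409, -0.0205, 0.2312]
tcp_rot: [0.762, 0.648, -0.0, -0.0]
wrist_force: [0.6, 0.8, 0.9]
opening: 0.0697
grasp_force: 0.0
t 1.7 pos [ 0.5409 -0.0205  0.2312] turn [-0.     0.     0.006] shift now-tool [ -5.4  -5.1 104.2] shift target-tool [ -5.4  -5.1 104.2] F [0.6 0.8 0.9] open 0.06970743692929351
```

View pics/crop1.png

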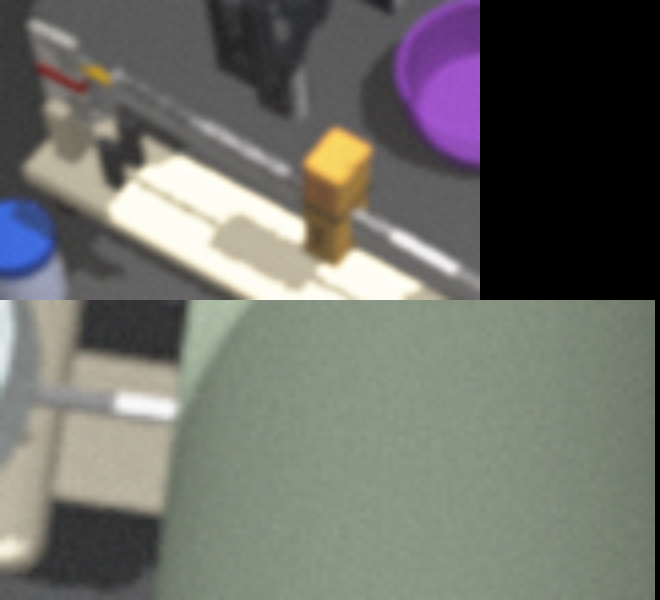

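The scene view shows the block unobstructed at (304,209), with the fingers above and behind it. The arm hides the block from the top camera. Next I descend and pinch across the beam.

```bash
python3 -m pendant '[[[0,0,0.006],[-5.5,-5,12],70],[[0,0,0],[0,0,25],70],[[0,0,0],[0,0,25],70],[[0,0,0],[0,0,22],70],[[0,0,0],[0,0,20],70],[[0,0,0],[0,0,0],32],[[0,0,0],[0,0,0],28],[[0,0,0],[0,0,0],25]]' 25; python3 -m pendant '[[[0,0,0],[0,0,0],25],[[0,0,0],[0,0,0],25],[[0,0,0],[0,0,0],25]]'; python3 go.py 0.535 -0.025 0.127
```

```text
t: 2.6
eef_pos: [0.5354, -0.0234, 0.1283]
tcp_rot: [0.764, 0.646, 0.001, 0.0]
wrist_force: [-1.7, 0.3, 1.6]
opening: 0.0296
grasp_force: 30.3
t: 2.9
eef_pos: [0.5354, -0.0235, 0.1279]
tcp_rot: [0.764, 0.646, 0.001, 0.0]
wrist_force: [0.7, -1.9, 4.0]
opening: 0.0297
grasp_force: 30.6
t 2.9 pos [ 0.5354 -0.0235  0.1279] turn [ 0.001 -0.    -0.   ] shift now-tool [-1.5 -0.1  0.9] shift target-tool [-1.5 -0.1  0.9] F [ 0.7 -1.9  4. ] open 0.029739980355387444
```

```bash
python3 -m pendant '[[[0,0,0],[-15,0,0],25],[[0,0,0],[-15,0,0],25],[[0,0,0],[-15,0,0],25],[[0,0,0],[-15,0,0],25],[[0,0,0],[0,0,0],25],[[0,0,0],[0,0,0],25],[[0,0,0],[0,0,0],45],[[0,0,0],[0,0,0],45]]'
python3 -m pendant '[[[0,0,0],[0,0,0],45],[[0,0,0],[0,0,0],45],[[0,0,0],[0,0,0],45],[[0,0,0],[0,0,0],45],[[0,0,0],[0,0,0],45],[[0,0,0],[0,0,0],45],[[0,0,0],[0,0,0],45],[[0,0,0],[0,0,0],45]]' | tail -3
cat > look.py <<'E'
import sys
from h import *
a=eyes.read_camera('scene')[:,:,::-1]
cv2.imwrite('pics/'+sys.argv[1],cv2.resize(a[170:245,220:340],(640,400),interpolation=2));o=readout.get_obs()
h=cv2.cvtColor(a,cv2.COLOR_BGR2HSV)[170:245,220:270]
for nm,lo,hi in(('yellow',(20,150,80),(34,255,255)),('red',(170,120,60),(180,255,255)),('red0',(0,150,60),(6,255,255))):
    ys,xs=np.nonzero(cv2.inRange(h,lo,hi))
    if len(xs):print(nm,len(xs),'x',xs.min()+220,xs.max()+220,'mean',xs.mean()+220,ys.mean()+170)
h=cv2.cvtColor(a,cv2.COLOR_BGR2HSV)[170:275,250:345]
ys,xs=np.nonzero(cv2.inRange(h,(10,120,60),(28,255,255)));print('poise',xs.mean()+250,ys.mean()+170,len(xs),'y',ys.min()+170)
print('t',o['t'],o['eef_pos'],o['opening'],o['wrist_force'])
E
python3 look.py c2.png
```

```text
t: 3.7
eef_pos: [0.5242, -0.0832, 0.1271]
tcp_rot: [0.764, 0.645, -0.0, -0.0]
wrist_force: [0.3, 0.2, -0.2]
opening: 0.0453
grasp_force: 0.0
wrist_force: [-0.4, 0.5, 0.3]
opening: 0.045
grasp_force: 0.0
yellow 11 x 242 246 mean 244.0 188.1818181818182
red 2 x 231 236 mean 233.5 189.0
red0 7 x 230 240 mean 235.14285714285714 189.28571428571428
poise 279.48474576271184 211.27118644067798 295 y 189
t 4.55 [ 0.52485819 -0.08259744  0.12730887] 0.04485938836829354 [ 0.18189907 -0.831172   -0.55112266]
```

View pics/c2.png

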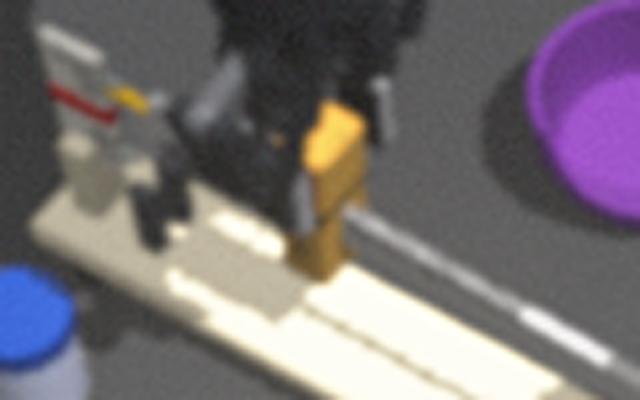

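The pointer's yellow tip is at about (244,188), still above the red band's end at (241,192). The poise is free between the open fingers at (280,210). Next I calibrate pixel row to pointer height.

```bash
python3 - <<'E'
from h import *
a=cv2.imread('pics/scene0.png');h=cv2.cvtColor(a,cv2.COLOR_BGR2HSV)[170:245,220:270]
ys,xs=np.nonzero(cv2.inRange(h,(20,150,80),(34,255,255)));print(len(xs),xs.mean()+220,ys.mean()+170)
for dz in(20,10,0,-20):print(dz,proj('scene',[.509,-.181,.095+dz/1e3]))
E
python3 -m pendant '[[[0,0,0],[0,0,0],45],[[0,0,0],[0,0,0],45],[[0,0,0],[0,0,0],45],[[0,0,0],[0,0,0],45],[[0,0,0],[0,0,0],45]]' | tail -1; python3 look.py c3.png
```

```text
15 244.2 188.26666666666665
20 [244.84760194 188.13242863]
10 [245.49501989 191.04877762]
0 [246.13163435 193.91646137]
-20 [247.37351671 199.51062566]
grasp_force: 0.0
yellow 11 x 242 246 mean 244.0 188.1818181818182
red0 2 x 230 231 mean 230.5 187.0
poise 279.55172413793105 210.7655172413793 290 y 189
t 5.1 [ 0.52488949 -0.08259998  0.12731497] 0.045219786945633306 [-0.43205505  0.44863705 -0.9799412 ]
```

Still on the upper stop (188.2, i.e. +20 mm; level would be 193.9). I slide another 40 mm out.

```bash
python3 -m pendant '[[[0,0,0],[0,0,0],25],[[0,0,0],[0,0,0],25],[[0,0,0],[0,0,0],25],[[0,0,0],[-14,0,0],25],[[0,0,0],[-13,0,0],25],[[0,0,0],[-13,0,0],25],[[0,0,0],[0,0,0],25],[[0,0,0],[0,0,0],25]]' | tail -3
python3 -m pendant '[[[0,0,0],[0,0,0],45],[[0,0,0],[0,0,0],45],[[0,0,0],[0,0,0],45],[[0,0,0],[0,0,0],45],[[0,0,0],[0,0,0],45],[[0,0,0],[0,0,0],45],[[0,0,0],[0,0,0],45],[[0,0,0],[0,0,0],45]]' | tail -2
python3 look.py c4.png
python3 -m pendant '[[[0,0,0],[0,0,0],45],[[0,0,0],[0,0,0],45],[[0,0,0],[0,0,0],45],[[0,0,0],[0,0,0],45],[[0,0,0],[0,0,0],45],[[0,0,0],[0,0,0],45],[[0,0,0],[0,0,0],45],[[0,0,0],[0,0,0],45]]' | tail -1
python3 look.py c4.png
```

```text
wrist_force: [5.4, -1.9, 0.6]
opening: 0.0297
grasp_force: 30.4
opening: 0.0446
grasp_force: 0.0
yellow 72 x 243 269 mean 259.7638888888889 194.22222222222223
red 1 x 237 237 mean 237.0 191.0
red0 4 x 234 238 mean 236.25 190.0
poise 265.75375375375376 209.85285285285286 333 y 187
t 6.75 [ 0.51818475 -0.12205821  0.12729878] 0.04486416982450094 [-0.33504466  0.2420924   0.77140963]
grasp_force: 0.0
yellow 62 x 244 269 mean 262.5 192.25806451612902
red0 8 x 231 239 mean 235.25 189.25
poise 265.6875 208.71130952380952 336 y 186
t 7.6 [ 0.51820965 -0.1220343   0.12729892] 0.04485642817468749 [-1.14590707 -0.03430112  0.33559443]
```

View pics/c4.png

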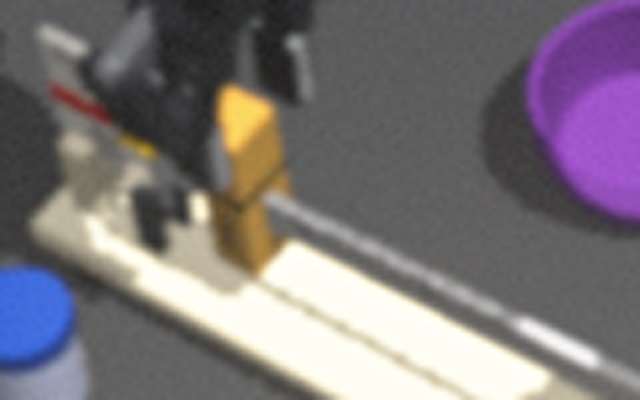

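The pointer has come off the stop: yellow at about (245,196.5), slightly below level, and part of the motion is still settling. I'll wait and measure with a tighter mask.

```bash
sed -i 's/220:270\]/220:252]/' look.py
python3 -m pendant '[[[0,0,0],[0,0,-20],55],[[0,0,0],[0,0,-20],55],[[0,0,0],[0,0,0],45],[[0,0,0],[0,0,0],45],[[0,0,0],[0,0,0],45],[[0,0,0],[0,0,0],45],[[0,0,0],[0,0,0],45],[[0,0,0],[0,0,0],45]]' | tail -1
python3 look.py c5.png; python3 -m pendant '[[[0,0,0],[0,0,0],45],[[0,0,0],[0,0,0],45],[[0,0,0],[0,0,0],45],[[0,0,0],[0,0,0],45],[[0,0,0],[0,0,0],45]]' | tail -1;python3 look.py c5.png
```

```text
grasp_force: 0.0
yellow 16 x 243 247 mean 245.125 196.125
red0 8 x 232 241 mean 237.5 190.375
poise 264.4987714987715 206.85257985257985 407 y 186
t 8.45 [ 0.51812845 -0.12210528  0.16711244] 0.04503122481194358 [-0.15341437  0.17287139  0.60796163]
grasp_force: 0.0
yellow 16 x 243 247 mean 245.125 196.125
red0 6 x 231 241 mean 236.16666666666666 189.5
poise 264.53333333333336 206.7753086419753 405 y 186
t 9.0 [ 0.51822916 -0.12204257  0.16730821] 0.045066588791669915 [ 0.48661911 -0.54013899  0.185711  ]
```

View pics/c5.png

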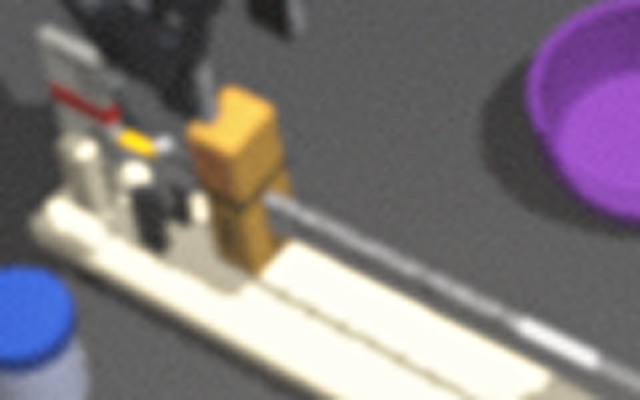

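The view is clear and the beam at rest: yellow mean row 196.1, about −7.7 mm (level 193.95), so the poise is about 5.5 mm too far out. I go down, pinch and slide it back.

```bash
python3 -m pendant '[[[0,0,0],[0,0,20],55],[[0,0,0],[0,0,18],55],[[0,0,0],[0,0,12],50],[[0,0,0],[0,0,0],25],[[0,0,0],[0,0,0],25],[[0,0,0],[0,0,0],25],[[0,0,0],[0,0,0],25],[[0,0,0],[0,0,0],25]]' | tail -6
python3 -m pendant '[[[0,0,0],[3,0,0],25],[[0,0,0],[2.5,0,0],25],[[0,0,0],[0,0,0],25],[[0,0,0],[0,0,0],25],[[0,0,0],[0,0,0],50],[[0,0,0],[0,0,0],55],[[0,0,0],[0,0,0],55],[[0,0,0],[0,0,-10],55]]' | tail -6
python3 -m pendant '[[[0,0,0],[0,0,-20],55],[[0,0,0],[0,0,-30],55],[[0,0,0],[0,0,-30],55],[[0,0,0],[0,0,0],55],[[0,0,0],[0,0,0],55],[[0,0,0],[0,0,0],55],[[0,0,0],[0,0,0],55],[[0,0,0],[0,0,0],55]]' | tail -1
python3 look.py c6.png
python3 -m pendant '[[[0,0,0],[0,0,0],55],[[0,0,0],[0,0,0],55],[[0,0,0],[0,0,0],55],[[0,0,0],[0,0,0],55],[[0,0,0],[0,0,0],55],[[0,0,0],[0,0,0],55],[[0,0,0],[0,0,0],55],[[0,0,0],[0,0,0],55]]' | tail -1
python3 look.py c6.png
```

```text
t: 9.8
eef_pos: [0.5192, -0.1222, 0.1182]
tcp_rot: [0.764, 0.646, 0.001, 0.001]
wrist_force: [5.2, -1.0, -0.7]
opening: 0.0293
grasp_force: 29.3
t: 10.6
eef_pos: [0.5184, -0.1165, 0.1269]
tcp_rot: [0.764, 0.646, -0.001, -0.001]
wrist_force: [0.1, 0.3, -0.6]
opening: 0.055
grasp_force: 0.0
grasp_force: 0.0
yellow 19 x 242 247 mean 244.57894736842104 194.42105263157896
red0 8 x 230 241 mean 236.5 189.875
poise 266.12735849056605 206.4929245283019 424 y 186
t 11.45 [ 0.51892014 -0.11661421  0.20684144] 0.054747100727196144 [-0.45956096 -0.4117841  -0.48289202]
grasp_force: 0.0
yellow 19 x 242 247 mean 244.57894736842104 194.42105263157896
red0 10 x 230 241 mean 235.6 189.4
poise 266.17183770883054 206.36992840095465 419 y 186
t 12.3 [ 0.51912548 -0.11661046  0.20729065] 0.05520920968150071 [-0.6941153   0.63743416 -0.12237496]
```

View pics/c6.png

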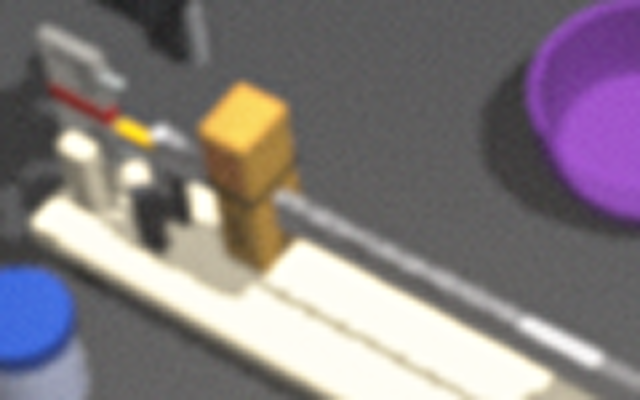

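The yellow pointer tip at (242,193.6) now meets the end of the red band at (241,192.1). One sub-pixel check of the offset against the band itself.

```bash
python3 - <<'E'
from h import *
u=np.array([-.166,-.986,0]);n=np.array([.986,-.166,0]);f=np.array([.5554,.0935,0])
ims=[cv2.imread('pics/scene0.png')]+[eyes.read_camera('scene')[:,:,::-1]]
for a in ims:
    a=a[180:205,225:252].astype(float);B,G,R=a[...,0],a[...,1],a[...,2];Y,X=np.mgrid[180:205,225:252]
    wy=np.clip(np.minimum(R,G)-B-40,0,None);wr=np.clip(R-np.maximum(G,B)-25,0,None)*(R-G>1.2*(G-B))
    for nm,w in(('y',wy),('r',wr)):
        cx,cy=(w*X).sum()/w.sum(),(w*Y).sum()/w.sum();print(nm,cx.round(2),cy.round(2),end=' ')
        # height where the pixel ray meets the beam's vertical plane (near face for the plate)
        off=.0025 if nm=='r' else 0.; c,d=ray('scene',cx,cy);s=(off-n@(c-f))/(n@d);Xp=c+s*d;print('along',round(u@(Xp-f),4),'z',round(Xp[2],4))
E
```

```text
y 244.09 188.0 along 0.2805 z 0.1142
r 234.81 188.96 along 0.3085 z 0.0951
y 244.56 194.27 along 0.2835 z 0.0905
r 236.08 189.52 along 0.3047 z 0.0956
```

By height on the beam plane the band is at 0.095 and the pointer at 0.0905–0.093, i.e. 2–4 mm low. That is too near the edge, so I trim another 2 mm inwards.

```bash
python3 -m pendant '[[[0,0,0],[0,0,30],55],[[0,0,0],[0,0,30],55],[[0,0,0],[0,0,20],50],[[0,0,0],[0,0,8],50],[[0,0,0],[0,0,0],25],[[0,0,0],[0,0,0],25],[[0,0,0],[0,0,0],25],[[0,0,0],[0,0,0],25]]' | tail -6
python3 -m pendant '[[[0,0,0],[2,0,0],25],[[0,0,0],[0,0,0],25],[[0,0,0],[0,0,0],25],[[0,0,0],[0,0,0],25],[[0,0,0],[0,0,0],50],[[0,0,0],[0,0,0],55],[[0,0,0],[0,0,0],55],[[0,0,0],[0,0,-10],55]]' | tail -6
python3 -m pendant '[[[0,0,0],[0,0,-20],55],[[0,0,0],[0,0,-30],55],[[0,0,0],[0,0,-30],55],[[0,0,0],[0,0,0],55],[[0,0,0],[0,0,0],55],[[0,0,0],[0,0,0],55],[[0,0,0],[0,0,0],55],[[0,0,0],[0,0,0],55]]' | tail -1
python3 -m pendant '[[[0,0,0],[0,0,0],55],[[0,0,0],[0,0,0],55],[[0,0,0],[0,0,0],55],[[0,0,0],[0,0,0],55],[[0,0,0],[0,0,0],55],[[0,0,0],[0,0,0],55],[[0,0,0],[0,0,0],55],[[0,0,0],[0,0,0],55]]' | tail -1
python3 look.py c7.png
python3 - <<'E'
from h import *
u=np.array([-.166,-.986,0]);n=np.array([.986,-.166,0]);f=np.array([.5554,.0935,0])
for i in range(3):
    a=eyes.read_camera('scene')[:,:,::-1][180:205,225:252].astype(float);B,G,R=a[...,0],a[...,1],a[...,2];Y,X=np.mgrid[180:205,225:252]
    w=np.clip(np.minimum(R,G)-B-40,0,None);cx,cy=(w*X).sum()/w.sum(),(w*Y).sum()/w.sum()
    c,d=ray('scene',cx,cy);s=(-n@(c-f))/(n@d);Xp=c+s*d;print(cx.round(2),cy.round(2),Xp[2].round(4),(u@(Xp-f)).round(4))
E
```

```text
t: 13.15
eef_pos: [0.5201, -0.1169, 0.1203]
tcp_rot: [0.764, 0.646, 0.001, 0.001]
wrist_force: [6.2, -2.1, -0.2]
opening: 0.0297
grasp_force: 29.7
t: 13.95
eef_pos: [0.5188, -0.1145, 0.1289]
tcp_rot: [0.764, 0.646, -0.001, -0.001]
wrist_force: [0.3, -0.2, 0.6]
opening: 0.0548
grasp_force: 0.0
grasp_force: 0.0
grasp_force: 0.0
yellow 21 x 242 247 mean 244.61904761904762 193.61904761904762
red0 8 x 230 240 mean 234.5 189.0
poise 266.8622327790974 206.27553444180523 421 y 185
t 15.6 [ 0.51949251 -0.11460644  0.20931388] 0.05460058153273927 [-0.19191445 -0.43349176  0.01627022]
244.41 193.43 0.0936 0.2833
244.41 193.44 0.0935 0.2833
244.41 193.43 0.0936 0.2834
```

View pics/c7.png

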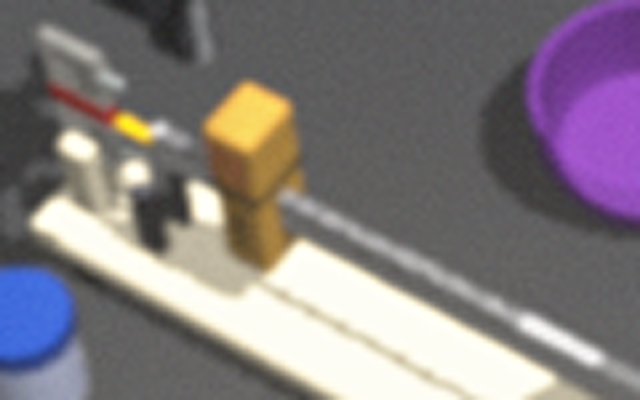

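The pointer is now in line with the red band at (242,193). It is still over three frames and measures within about 1.5 mm of centre, and the gripper is clear of everything.

```bash
python3 -c "from station import job_done; print(job_done())"
```

```text
the job is handed in; nothing more can be done
None
```

The job is handed in: the poise is let go and the beam at rest, with the pointer about 1.5 mm from the middle of the red band by my camera measurement; the dish was never touched (no verdict was shown).

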